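# Bolt a mould insert into its polishing clamp

### The arm

A 7-joint arm with a two-finger parallel gripper is mounted at the origin on a cart in front of the work surface, level with it; the furniture and walls round the work are solid. World frame = base frame: x ahead of the robot, y to its left, z up, the work surface at z = 0. Lengths are in m, angles in rad, forces in N, time in s.
With the tool pointing down it reaches from about 0.35 to 0.9 m from the base axis. Payload 8.1 kg.
Tool frame: the origin (TCP) lies at the very end of the fingers, on their centre line; the grasp point (between the pads) lies 19 mm behind it (arm.tcp_to_grasp is the z of the grasp point in the tool frame, in m); z points along the fingers, y is the line along which they close (so a half turn about z gives the same grasp; the last joint's range is limited). The gripper opens to 92 mm and grips with 3 to 60 N. Pads are 19 mm wide; open, the fingers measure 130 mm over their backs; the gripper's body (75 mm by 190 mm) begins 47 mm behind the grasp point.
Start: joints at [1.197, 0.434, 0.025, 1.573, -0.012, 1.134, -0.075], TCP at [0.167, -0.602, 0.227] pointing down, gripper open.
Joint ranges: [-2.62, 2.62], [-0.44, 2.09], [-1.27, 1.32], [0.08, 2.57], [-1.32, 4.46], [0.12, 2], [-2.74, 2.74]. Speed limits (rad/s): [2.22, 2.22, 3.01, 3.01, 3.14, 3.14, 3.14].

### API

Orientations are given as a rotation vector (axis times angle).
In Python, from cell import readout, vision, sign_off, arm gives the robot as it stands. The module is installed in compiled form; this text tells all that it offers.
- The arm moves only by the shell command python3 -m creep 'ROWS' [FORCE]. ROWS is JSON, a list of rows, each a list of 5 numbers: the shift along the tool's x, y, z in units of 4 cm (1.0 is 4 cm), then the turn about the tool's z in units of 4 degrees (1.0 is 4 degrees), then the opening, from 0 (shut) to 1 (fully open). A call has 1 to 12 rows; each row shifts and turns the commanded pose from where the row before left it, along the tool's axes as they then stand; what a row does not reach is not made up. A row lasts 1/8 s, in which the tool goes at most 62.5 mm and 10.7 degrees, less where a joint would pass 70% of its speed; a pose out of reach is approached as far as the arm can. A call with a number of a shift or a turn outside -1 to 1 is refused whole. A call with a gripper value outside its range is refused whole. The fingers move at their own pace and stop on an object; FORCE is the grip in N (left out, the last holds). Time passes only in rows, so rows that do not move let the fingers close. It gives the time, the measured TCP pose, the force, the opening and the grip force at its end, in the units of the state.
- readout.observe(): the state, without advancing time (a new reading comes with each control period).
- vision.get_image(name): name is "side" or "top" or "wrist"; returns a dict with "pixels" (400x640x3 uint8, blue, green, red), "z_map" (400x640 float32, m along the optical axis (not along the pixel's ray), 0 where there is no reading), "camera_matrix" (3x3 intrinsics, pixels), "position" and "rotation" of the camera in the world. Camera axes: x right, y up, looking along -z (the intrinsics and any distortion apply to the point x, -y, -z); pixel columns grow to the right and rows downward; lengths in m; the calibration is good to about 2 mm. A picture is of the moment at which its call begins.
- sign_off(): hands the job in; it is judged then, once.
The state is a dict: "clock": time; "joints": joint angles; "dq": joint speeds; "joint_efforts": joint torques, N m; "position": TCP position; "ee_rot": TCP orientation; "force": force on the tool from outside, world axes, zero at the start; "ft_torque": the same for the moment, N m; "width": opening from 0.0 (shut) to 1.0 (fully open); "gripper_force": force on a finger pad.
Only numpy, scipy, OpenCV 4.12 (cv2) and the standard library are available. Lean on these libraries where they do the work, as an engineer would, in place of code of your own. Each camera call takes 0.05 s, during which the arm holds its last target. There are 200 camera calls.

### The job

Clamp the mould insert with the bolt: lift the red-knobbed handle out of its notch in the steel plate, slide the bolt towards the insert until it holds it against the sprung blue pad, and lower the handle fully into the notch of the brass keeper, then let go. Feel for the notch gently: never force the handle down where there is no notch or drive the bolt past it, because that crushes the insert, and leave the other things on the bench where they are.

Things in the scene. Friction and masses are not known exactly. Their poses are not given: they have to be found in the camera images.
- clamp_fixture: Fixed bolt clamp on a grey base, 92 (x) by 225 (y) by 12 mm. Origin: centre of the base's underside, on the bench. Its +y is the way the bolt slides to clamp (towards insert and pad), -x the side on which the handle hangs, z up. The 12 mm round steel bolt runs along y, its axis at x = 0, 45 mm above the bench.
- first_notch (a point): Centre of the 12 mm wide notch, level with its plate's top, where the handle starts: in the steel plate on the -x side of the bolt (fixture x -20 to -14 mm, y -91 to -45 mm, top 53 mm above the bench). The handle's 8 mm stem rides on the plate tops at a joint value of about 0.52 and sinks to 0 only in a notch.
- keeper_middle (a point): Middle of the brass keeper's range of adjustment (fixed to the base, 40 mm along +y from the first notch). The keeper plate (fixture x -30 to -22 mm, top 61 mm above the bench) has a 12 mm notch, 14 mm of plate before and 12 mm after it. It is set anywhere within 6 mm either way of this point along y: see it or feel for it. Keep the stem's force on it under 60 N (25 N at the knob).
- bolt (a joint): Bolt travel along fixture +y, m: about 0 in the first notch, 0.034 to 0.046 in the keeper's notch, each with 2 mm play either way; stop at 0.054. Friction 1 N. Its brass nose meets the insert at 0.024 to 0.029; from 0.029 on the spring pushes back, 5 N plus 0.6 N per mm; at 0.051 it is solid. Under this push the stem rubs in the notch, so press the handle down.
- handle (a joint): Angle of the handle about the bolt's axis, rad: 0 fully down in a notch (stem pointing to -x of the fixture and 15 degrees up), growing as it is lifted; 0.52 rests on the plate tops, 1.25 is the upper stop (nearly vertical). It swings freely and falls by its own weight when let go.
- knob (a point): Centre of the red ball knob, 20 mm in diameter, at the end of the handle, 56 mm from the bolt's axis. Pinched with the fingers closing along the fixture's y it turns between them as the handle swings, so the hand need not tilt. Under the spring's push the knob and fingers may lag the hand by some mm: go by the bolt's own travel.
- insert: Orange mould insert, 44 (x) by 29 (y) by 47 mm, 0.42 kg, standing loose in the clamp's nest between two side fences; origin: centre of its underside, 22 mm above the bench.
- pad: Blue pad, 40 x 6 x 34 mm, at the far end of the nest, sprung along the fixture's y (22 mm of travel). Origin: centre of the face that meets the insert. The insert is not to be pressed on it with more than 25 N.
- marker: Red and white marker pen, 123 x 15 mm, lying on the bench; bystander.
- oil_bottle: Dark oil bottle, 42 mm wide, 69 mm high, standing on the bench; bystander.
- loupe: Black eye loupe, 42 mm, on the bench; bystander.
- oilstone: Grey dressing stone, 100 x 25 x 12 mm, on the bench; bystander.

How it is judged:
By the outcome, as a careful person would: the job done as asked, in the order asked, and still so for the second after the job is handed in, with the robot touching nothing.
It also fails if it takes over 69 s, if anything falls off the work surface, if the arm or the gripper's body presses on something with over 40 N, if the wrist force passes 120 N, or if a joint passes its speed limit or range.

## Working session

There is one attempt and no reset: what is moved stays moved. The work goes in short steps, Python scripts to look and compute and a shell command to move; the robot and the scene stay as the last step left them, time stands still between calls to the robot, and variables do not carry over. Pictures are saved under pics/ and viewed, at most 10 in all, crops included, and the job is handed in when it is done.

```bash
mkdir -p pics; cat > h.py <<'E'
import numpy as np,cv2
from cell import readout,vision,arm
def pts(im):
    K=np.array(im["camera_matrix"]);z=im["z_map"];v,u=np.mgrid[:400,:640]
    P=np.stack([(u-K[0,2])/K[0,0]*z,-(v-K[1,2])/K[1,1]*z,-z],-1)
    R=np.array(im["rotation"]); 
    return P@R.T+np.array(im["position"])
E
python3 - <<'E'
from h import *
s=readout.observe();print({k:np.round(v,3) for k,v in s.items()},arm.tcp_to_grasp)
for n in("side","top"):
    im=vision.get_image(n);cv2.imwrite(f"pics/{n}0.png",im["pixels"]);np.savez(f"{n}0.npz",**{k:v for k,v in im.items()})
    print(n,np.round(im["position"],3),np.array(im["rotation"]).round(3).tolist(),im["camera_matrix"],[k for k in im])
    hsv=cv2.cvtColor(im["pixels"],cv2.COLOR_BGR2HSV);P=pts(im)
    for c,(l,h) in dict(red=((0,150,60),(6,255,255)),red2=((174,150,60),(180,255,255)),orange=((7,150,80),(18,255,255)),blue=((100,120,50),(130,255,255)),brass=((19,80,60),(32,255,255))).items():
        m=cv2.inRange(hsv,l,h);k,lab,st,ce=cv2.connectedComponentsWithStats(m)
        for i in range(1,k):
            if st[i,4]>25: print(c,st[i],np.median(P[lab==i],0).round(3))
E
```

```text
{'clock': np.float64(0.0), 'joints': array([ 1.197,  0.435,  0.025,  1.574, -0.012,  1.134, -0.075]), 'dq': array([-0.001, -0.001, -0.001,  0.   ,  0.003,  0.001, -0.001]), 'joint_efforts': array([ 1.0000e-03, -6.6784e+01,  9.8600e-01, -3.1446e+01, -6.0000e-02,
        4.3000e-02,  0.0000e+00]), 'position': array([ 0.167, -0.602,  0.226]), 'ee_rot': array([-3.111, -0.424,  0.   ]), 'force': array([-0.26 , -0.02 ,  0.557]), 'ft_torque': array([-0.016, -0.037, -0.014]), 'gripper_force': np.float64(0.0), 'width': np.float64(1.006)} -0.0188
side [0.108 0.483 1.253] [0.241, -0.637, -2.391] [[513.93743113   0.         313.9196121 ]
 [  0.         513.93743113 196.79083288]
 [  0.           0.           1.        ]] ['pixels', 'z_map', 'camera_matrix', 'position', 'rotation']Traceback (most recent call last):
  File "<stdin>", line 6, in <module>
  File "h.py", line 7, in pts
    return P@R.T+np.array(im["position"])
           ~~~~~^~~~~~~~~~~~~~~~~~~~~~~~~
ValueError: operands could not be broadcast together with shapes (400,640) (3,)
```

View pics/side0.png

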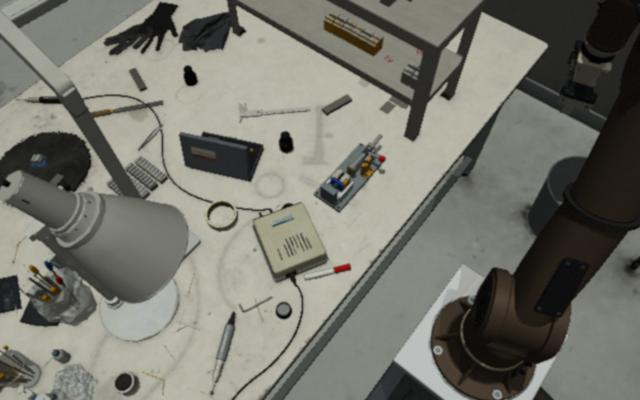

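The side view shows the fixture at about (350,178) with the red knob near (382,159), and a shelf stands behind it. The camera rotation is a rotation vector, so I'll fix the helper for that.

```bash
sed -i 's/R=np.array(im\["rotation"\]);/R=cv2.Rodrigues(np.array(im["rotation"],float))[0]/' h.py
python3 - <<'E'
from h import *
for n in("side","top"):
    im=vision.get_image(n);cv2.imwrite(f"pics/{n}0.png",im["pixels"])
    print(n,np.round(im["position"],3),np.round(im["rotation"],3))
    hsv=cv2.cvtColor(im["pixels"],cv2.COLOR_BGR2HSV);P=pts(im)
    for c,(l,h) in dict(red=((0,150,60),(6,255,255)),red2=((174,150,60),(180,255,255)),orange=((7,150,80),(18,255,255)),blue=((100,120,50),(130,255,255)),brass=((19,80,60),(32,255,255))).items():
        m=cv2.inRange(hsv,l,h);k,lab,st,ce=cv2.connectedComponentsWithStats(m)
        for i in range(1,k):
            if st[i,4]>12: print(c,st[i],np.median(P[lab==i],0).round(3))
E
```

```text
side [0.108 0.483 1.253] [ 0.241 -0.637 -2.391]
red [379 156   6   6  25] [ 0.481 -0.254  0.069]
red [334 264  16   9  78] [0.382 0.054 0.015]
blue [ 31 161  16   7  44] [1.25  0.355 0.026]
blue [331 178  12   9  41] [ 0.533 -0.119  0.064]
brass [330  14   9   5  14] [ 0.839 -0.5    0.202]
brass [324  18  20  15 116] [ 0.838 -0.475  0.197]
brass [110 109   4   5  14] [1.258 0.088 0.012]
brass [361 162   7   6  24] [ 0.51  -0.215  0.051]
brass [364 167  11  11  45] [ 0.498 -0.226  0.016]
brass [343 179   7   7  27] [ 0.517 -0.138  0.058]
brass [ 30 267   9   8  29] [0.878 0.548 0.183]
brass [ 50 286   6   6  21] [0.8   0.549 0.193]
brass [ 42 296   9   6  34] [0.822 0.574 0.159]
brass [  0 372   5   6  21] [0.759 0.734 0.149]
top [ 0.474 -0.054  1.059] [ 0.075 -0.059 -1.57 ]
red [401 222   6   7  30] [ 0.484 -0.257  0.068]
red [273 259  14  12  64] [0.384 0.054 0.014]
blue [63 54  5  6 15] [0.859 0.52  0.197]
blue [346 197   3  15  34] [ 0.537 -0.118  0.063]
brass [599   0   4  27  47] [ 0.829 -0.515  0.42 ]
brass [630  24   4   9  13] [ 0.805 -0.564  0.42 ]
brass [571  28   3   9  16] [ 0.797 -0.467  0.42 ]
brass [602  40   3  11  16] [ 0.774 -0.516  0.42 ]
brass [633  42   3  13  24] [ 0.768 -0.566  0.42 ]
brass [573  45   3   7  14] [ 0.771 -0.469  0.42 ]
brass [629  56   7  11  25] [ 0.751 -0.567  0.413]
brass [618  60  11   8  30] [ 0.751 -0.564  0.4  ]
brass [575  65   4   7  14] [ 0.734 -0.471  0.42 ]
brass [595  65  13  12  42] [ 0.736 -0.523  0.404]
brass [590  71   5   7  15] [ 0.736 -0.513  0.392]
brass [560  77  21   9  48] [ 0.721 -0.471  0.404]
brass [550  81   9   4  16] [ 0.721 -0.449  0.394]
brass [560  83   9   3  13] [ 0.721 -0.468  0.384]
brass [379 221  14   1  14] [ 0.495 -0.221  0.015]
```

View pics/top0.png

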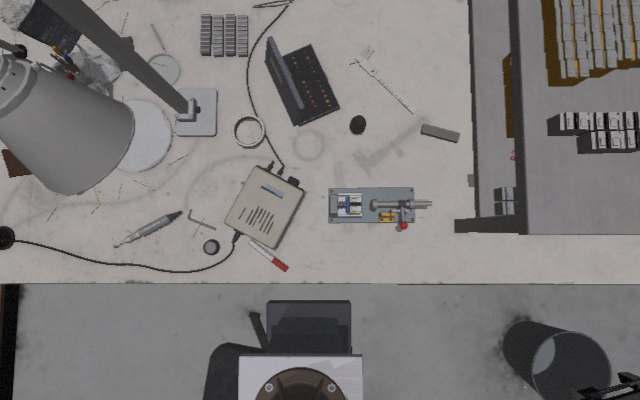

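The top view shows the fixture base at (328–430, 187–222), with clamping to the image left (world +y). The red knob is at (404,226) and the shelf starts at about column 455. Next I'll get the base rectangle and the shelf clearance.

```bash
python3 - <<'E'
from h import *
im=vision.get_image("top");P=pts(im);hsv=cv2.cvtColor(im["pixels"],cv2.COLOR_BGR2HSV)
print("base hsv",hsv[215,335],P[215,335].round(3),hsv[192,380],P[192,380].round(3))
m=((P[...,2]>.006)&(P[...,2]<.12)).astype(np.uint8);m[:, :315]=0;m[:,445:]=0;m[:180]=0;m[240:]=0
m2=(m&(P[...,2]<.02)).astype(np.uint8)
c=P[m2>0][:,:2].astype(np.float32)
(r)=cv2.minAreaRect(c);print("base rect",r, c.min(0),c.max(0))
s=(P[...,2]>.05)&(P[...,1]<-.3)&(P[...,0]>.3)
Q=P[s]
for a in np.arange(.05,.5,.05):
    q=Q[(Q[:,2]>a)&(Q[:,2]<a+.05)]
    if len(q):print(a.round(2),len(q),q.min(0).round(3),q.max(0).round(3), q[q[:,0]<.7][:,1].max() if (q[:,0]<.7).any() else None)
s=readout.observe();R=cv2.Rodrigues(s["ee_rot"])[0];print(R.round(3))
w=vision.get_image("wrist");cv2.imwrite("pics/w0.png",w["pixels"]);print(w["position"],cv2.Rodrigues(np.array(w["rotation"]))[0].round(2), w["camera_matrix"][0])
E
```

```text
base hsv [120   7  76] [ 0.51  -0.09   0.013] [107  18 127] [ 0.571 -0.208  0.011]
base rect ((0.5374348163604736, -0.18355366587638855), (0.11068186163902283, 0.22668501734733582), 2.4646894931793213) [ 0.48701918 -0.29917118] [ 0.59745044 -0.07186707]
0.05 114 [ 0.469 -0.404  0.05 ] [ 0.544 -0.3    0.1  ] -0.3000395968787197
0.1 798 [ 0.469 -0.408  0.1  ] [ 1.024 -0.401  0.15 ] -0.4014186338029175
0.15 8001 [ 0.467 -0.491  0.15 ] [ 1.01  -0.401  0.2  ] -0.40127273591603907
0.2 529 [ 0.468 -0.469  0.2  ] [ 0.829 -0.401  0.249] -0.4012013935929749
0.25 196 [ 0.468 -0.405  0.25 ] [ 0.501 -0.401  0.3  ] -0.4011683901882377
0.3 614 [ 0.465 -0.405  0.3  ] [ 0.898 -0.399  0.35 ] -0.39898140786164094
0.35 19972 [ 0.465 -0.606  0.35 ] [ 0.894 -0.398  0.4  ] -0.3984260110665356
0.4 9373 [ 0.602 -0.583  0.4  ] [ 0.863 -0.438  0.43 ] -0.437796643220362
[[ 0.964  0.267 -0.   ]
 [ 0.267 -0.964  0.001]
 [-0.    -0.001 -1.   ]]
[ 0.24408317 -0.58195554  0.38459237] [[ 0.27  0.92  0.28]
 [-0.96  0.26  0.08]
 [-0.   -0.29  0.96]] [348.31357889   0.         319.98654654]
```

```bash
python3 -m creep '[[0.9,-0.9,0,0,1],[0.9,-0.9,0,0,1],[0.9,-0.9,0,0,1],[0.9,-0.9,0,0,1],[0.9,-0.9,0,0,1],[0.9,-0.9,0,0,1],[0.9,-0.9,0,0,1],[0.85,-0.9,0,0,1],[0,0,0,1,1],[0,0,0,1,1],[0,0,0,1,1],[0,0,0,0.25,1]]' 20
cat > w.py <<'E'
import sys
from h import *
n=sys.argv[1]
s=readout.observe();R=cv2.Rodrigues(s["ee_rot"])[0];print(s["clock"],s["position"].round(4) if hasattr(s["position"],"round") else s["position"],np.degrees(np.arctan2(R[1,0],R[0,0])).round(2),R[:,2].round(3))
w=vision.get_image("wrist");np.savez(n+".npz",**w);cv2.imwrite(f"pics/{n}.png",w["pixels"])
hsv=cv2.cvtColor(w["pixels"],cv2.COLOR_BGR2HSV);P=pts(w)
for c,(l,h) in dict(red=((0,150,60),(6,255,255)),red2=((174,150,60),(180,255,255)),orange=((7,120,80),(18,255,255)),blue=((100,120,50),(130,255,255)),brass=((19,80,60),(32,255,255))).items():
    m=cv2.inRange(hsv,l,h);k,lab,st,ce=cv2.connectedComponentsWithStats(m)
    for i in range(1,k):
        if st[i,4]>60: q=P[lab==i];print(c,st[i],np.median(q,0).round(4),np.percentile(q,3,0).round(4),np.percentile(q,97,0).round(4))
E
python3 w.py w1
```

```text
clock: 1.75
position: [0.3657, -0.2482, 0.2267]
ee_rot: [3.141, 0.068, -0.0]
force: [0.7, -0.1, -0.0]
width: 1.002
gripper_force: 0.0
1.75 [ 0.3657 -0.2482  0.2267] 2.49 [ 0. -0. -1.]
red [327  33  21  22 354] [ 0.4848 -0.2583  0.0676] [ 0.4775 -0.2659  0.0643] [ 0.492  -0.2509  0.0704]
red [ 16 123  40  32 369] [0.3856 0.0525 0.0153] [0.3724 0.0357 0.0131] [0.3985 0.0679 0.0171]
orange [280  21  38  17 220] [ 0.5066 -0.219   0.0162] [ 0.4972 -0.2392  0.0147] [ 0.5091 -0.2047  0.0178]
brass [274   0  14  11 133] [ 0.5128 -0.2095  0.0616] [ 0.5093 -0.2146  0.0597] [ 0.5164 -0.2046  0.063 ]
brass [287   0  33  17 324] [ 0.5126 -0.2295  0.0606] [ 0.5092 -0.2411  0.0445] [ 0.5168 -0.2166  0.0629]
brass [281  26  37  14 276] [ 0.4981 -0.2239  0.0163] [ 0.4946 -0.2395  0.0148] [ 0.5045 -0.2066  0.0177]
brass [492 273  32  60 700] [ 0.3985 -0.2953  0.3114] [ 0.3899 -0.2964  0.3022] [ 0.4028 -0.2944  0.3145]
brass [117 274  32  59 637] [ 0.3938 -0.2004  0.3112] [ 0.3854 -0.2011  0.302 ] [ 0.3984 -0.1994  0.3143]
brass [ 415  346  225   15 1876] [ 0.3905 -0.3007  0.3196] [ 0.389  -0.3195  0.317 ] [ 0.3917 -0.2717  0.3218]
brass [332 352  78   9 291] [ 0.3887 -0.2596  0.3202] [ 0.3878 -0.2679  0.3185] [ 0.3897 -0.2516  0.3218]
```

View pics/w1.png

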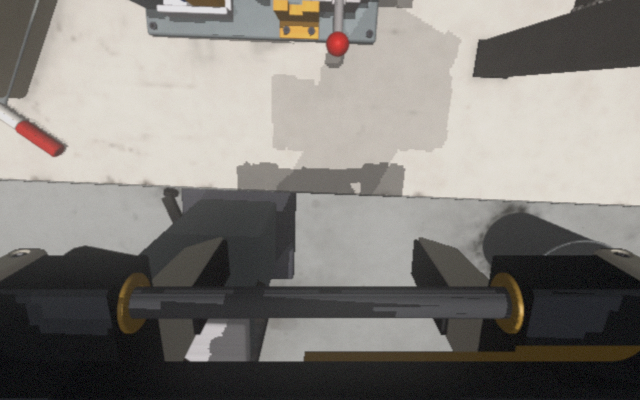

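The wrist view shows the red knob at (338,43) with the brass keeper beside it at (280–320, 0–17). The marker is at (40,140) and the shelf leg is on the right. I'll go above the knob and look again.

```bash
python3 -m creep '[[0.8,0.1,0,0,1],[0.8,0.1,0,0,1],[0.8,0.1,0,0,1],[0.6,0.08,0,0,1],[0,0,0.8,0,1],[0,0,0,0,1]]' 20
python3 w.py w2; python3 - <<'E'
from h import *
w=dict(np.load("w2.npz"));P=pts(w);hsv=cv2.cvtColor(w["pixels"],cv2.COLOR_BGR2HSV)
# fixture yaw from the long base edge, keeper profile along y
z=P[...,2]
b=(z>.008)&(z<.0145)&(P[...,0]>.44)&(P[...,0]<.65)&(P[...,1]>-.32)&(P[...,1]<-.04)
print("base",cv2.minAreaRect(P[b][:,:2].astype(np.float32)))
br=cv2.inRange(hsv,(14,80,60),(34,255,255))>0
k=br&(z>.056)&(z<.066)&(P[...,1]<-.15)
q=P[k];print("keeper x",np.percentile(q[:,0],[2,98]),"z",np.median(q[:,2]))
print("hist",[(round(a,4),int(((q[:,1]>=a)&(q[:,1]<a+.001)).sum())) for a in np.arange(-.246,-.195,.001)])
E
```

```text
clock: 2.55
position: [0.4848, -0.2576, 0.1927]
ee_rot: [-3.139, -0.071, 0.007]
force: [0.6, 1.1, -0.2]
width: 1.002
gripper_force: 0.0
2.55 [ 0.4848 -0.2576  0.1927] 2.58 [-0.004  0.002 -1.   ]
red [  5 237  23  13 171] [0.3956 0.062  0.0139] [0.3913 0.0525 0.0106] [0.4017 0.069  0.0165]
orange [257 145  47  20 653] [ 0.5113 -0.2218  0.0474] [ 0.4955 -0.2409  0.0153] [ 0.5172 -0.2051  0.0625]
blue [147  93  11  49 310] [ 0.5387 -0.1203  0.0643] [ 0.5199 -0.1226  0.0627] [ 0.5561 -0.1178  0.0656]
brass [160 141  18   4  69] [ 0.5184 -0.1321  0.0633] [ 0.5169 -0.1388  0.062 ] [ 0.5198 -0.1252  0.0646]
brass [116 273  32  60 604] [ 0.513  -0.2099  0.2775] [ 0.5046 -0.2107  0.2695] [ 0.5182 -0.2089  0.2803]
brass [491 273  34  60 710] [ 0.5176 -0.3048  0.2773] [ 0.5091 -0.3059  0.268 ] [ 0.5222 -0.3039  0.2803]
brass [ 386  346  254   15 2140] [ 0.51   -0.3093  0.2854] [ 0.5084 -0.3289  0.2826] [ 0.5113 -0.2762  0.2875]
brass [305 352  18   9  78] [ 0.5077 -0.2564  0.2863] [ 0.5068 -0.258   0.2847] [ 0.5086 -0.2546  0.2875]
brass [322 352  21   9  75] [ 0.5078 -0.2605  0.2858] [ 0.507  
[... 914 characters left out ...]
oat64(-0.223), 0), (np.float64(-0.222), 0), (np.float64(-0.221), 0), (np.float64(-0.22), 0), (np.float64(-0.219), 0), (np.float64(-0.218), 0), (np.float64(-0.217), 0), (np.float64(-0.216), 8), (np.float64(-0.215), 14), (np.float64(-0.214), 11), (np.float64(-0.213), 10), (np.float64(-0.212), 12), (np.float64(-0.211), 15), (np.float64(-0.21), 15), (np.float64(-0.209), 11), (np.float64(-0.208), 12), (np.float64(-0.207), 12), (np.float64(-0.206), 18), (np.float64(-0.205), 12), (np.float64(-0.204), 0), (np.float64(-0.203), 0), (np.float64(-0.202), 0), (np.float64(-0.201), 0), (np.float64(-0.2), 0), (np.float64(-0.199), 0), (np.float64(-0.198), 0), (np.float64(-0.197), 0), (np.float64(-0.196), 0)]
```

View pics/w2.png

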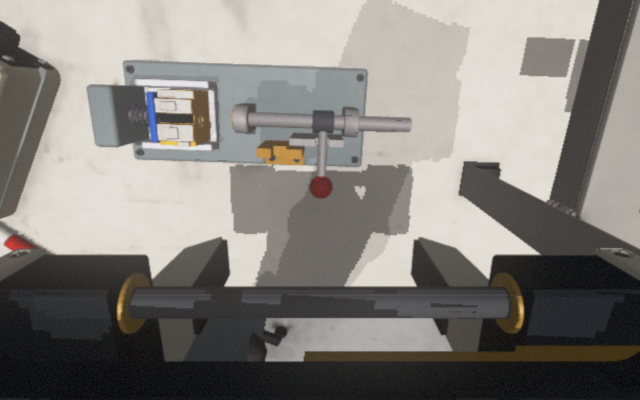

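This view shows the keeper at (257–303, 145–165) with its notch centred at world y ≈ -0.2217, the knob at (321,187), and the base square at yaw 0.56°. The notch is about 36.5 mm of travel from the knob's present place. I'll square up, descend and grasp.

```bash
python3 -m creep '[[0,0.01,0.8,0.5,1],[0,0.01,1,0,1],[0,0,1,0,0.6],[0,0,0.7,0,0.5],[0,0,0.29,0,0.45],[0,0,0,0,0.45],[0,0,0,0,0.45]]' 30
python3 w.py w3 | head -4
```

```text
clock: 3.48
position: [0.4873, -0.2594, 0.0446]
ee_rot: [3.141, 0.014, 0.003]
force: [0.2, -0.2, 0.1]
width: 0.506
gripper_force: 0.0
3.475 [ 0.4873 -0.2594  0.0446] 0.51 [ 0.002 -0.001 -1.   ]
red [296 260  41  26 887] [ 0.4905 -0.2586  0.0662] [ 0.4857 -0.2668  0.0612] [ 0.4944 -0.2506  0.0697]
orange [   0  117  120   90 3478] [ 0.5356 -0.1536  0.0476] [ 0.5207 -0.1544  0.0254] [ 0.5521 -0.143   0.0669]
orange [ 80 152  14  21 209] [ 0.5348 -0.1512  0.0426] [ 0.5309 -0.1539  0.0412] [ 0.5392 -0.1484  0.0455]
```

```bash
python3 -m creep '[[-0.06,0,0.09,0,0.45],[0,0,0,0,0.3],[0,0,0,0,0.1],[0,0,0,0,0],[0,0,0,0,0],[0,0,0,0,0]]' 30
python3 -c "
from h import *
s=readout.observe();print(np.round(s['position'],4),np.round(s['force'],2),s['width'],s['gripper_force'])"
```

```text
clock: 4.28
position: [0.484, -0.2589, 0.0396]
ee_rot: [-3.142, -0.014, -0.0]
force: [-0.1, 0.4, 1.1]
width: 0.196
gripper_force: 30.0
[ 0.484  -0.2589  0.0396] [-0.06  0.42  1.07] 0.1963483310201794 30.000221729278564
```

```bash
python3 -m creep '[[0.04,0,-0.115,0,0],[0.043,0,-0.115,0,0],[0.06,0,-0.105,0,0],[0.063,0,-0.105,0,0],[0.08,0,-0.094,0,0],[0.08,0,-0.094,0,0],[0.094,0,-0.08,0,0],[0.094,0,-0.08,0,0],[0,0,0,0,0],[0,0,0,0,0]]'
python3 w.py w4; python3 -c "
from h import *
im=vision.get_image('side');cv2.imwrite('pics/s4.png',cv2.resize(im['pixels'][120:220,290:450],None,fx=5,fy=5,interpolation=cv2.INTER_CUBIC)[:500])
w=cv2.imread('pics/w4.png');a=cv2.resize(cv2.imread('pics/s4.png'),(640,400));cv2.imwrite('pics/m4.png',cv2.resize(np.vstack([w[:300],a[:,:]]),(548,600)))"
```

```text
clock: 5.52
position: [0.5061, -0.2588, 0.0711]
ee_rot: [3.141, 0.014, 0.0]
force: [-3.0, 1.1, -0.6]
width: 0.195
gripper_force: 30.0
5.525 [ 0.5061 -0.2588  0.0711] 0.51 [ 0. -0. -1.]
red [300 258  41  29 878] [ 0.5107 -0.2597  0.0952] [ 0.5062 -0.2677  0.0895] [ 0.5146 -0.2515  0.099 ]
orange [ 82 137  43  23 164] [ 0.5604 -0.1487  0.0516] [ 0.5541 -0.154   0.0359] [ 0.5606 -0.1377  0.0612]
orange [  50  159   99   72 1059] [ 0.5365 -0.1534  0.0554] [ 0.522  -0.1542  0.0257] [ 0.5538 -0.1306  0.0672]
orange [122 179   8  17 114] [ 0.5342 -0.1518  0.0426] [ 0.5309 -0.1537  0.0411] [ 0.5389 -0.149   0.0459]
orange [ 213  203   80   41 1460] [ 0.515  -0.2211  0.0573] [ 0.497  -0.2412  0.0162] [ 0.5175 -0.2057  0.0625]
blue [ 23 150  27  78 767] [ 0.54   -0.1201  0.0643] [ 0.5206 -0.1229  0.063 ] [ 0.5575 -0.1173  0.0656]
brass [ 57 227  27   4 106] [ 0.5177 -0.1319  0.0634] [ 0.5167 -0.1381  0.0621] [ 0.5189 -0.1253  0.0645]
brass [272 273  11  61 333] [ 0.5371 -0.2488  0.1559] [ 0.5267 -0.2491  0.1457] [ 0.541  -0.248   0.1588]
brass [358 273  11  61 278] [ 0.5367 -0.2702  0.1569] [ 0.529  -0.2708  0.1498] [ 0.5413 -0.2697  0.1589]
brass [ 181  346  304   15 2629] [ 0.5287 -0.2696  0.1641] [ 0.5278 -0.294   0.1613] [ 0.5296 -0.2312  0.1661]
```

View pics/m4.png

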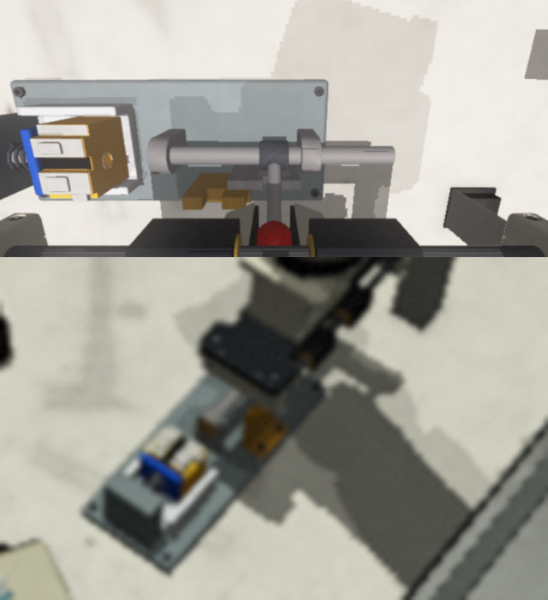

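The crop shows the handle lifted and gripped, with the stem at about (273,180) and the keeper at (215,190). The bolt tail ends at (393,155). I'll use the tail as a gauge of bolt travel and recheck the notch.

```bash
cat > g.py <<'E'
import sys
from h import *
w=dict(np.load(sys.argv[1]+".npz"));P=pts(w);z=P[...,2];hsv=cv2.cvtColor(w["pixels"],cv2.COLOR_BGR2HSV)
t=(abs(P[...,0]-.5395)<.004)&(z>.044)&(z<.056)&(P[...,1]<-.2)
print("bolt tail y",np.percentile(P[t][:,1],[0,1,2,5]).round(4),t.sum())
t=(abs(P[...,0]-.525)<.002)&(z>.06)&(z<.085)&(P[...,1]<-.15)&(P[...,1]>-.3)
if t.any(): print("stem y at x.525",P[t][:,1].mean().round(4),P[t][:,1].min().round(4),P[t][:,1].max().round(4),P[t][:,2].mean().round(4))
k=(cv2.inRange(hsv,(10,80,40),(34,255,255))>0)&(z>.0595)&(z<.0635)&(P[...,0]>.505)&(P[...,0]<.522)&(P[...,1]<-.19)&(P[...,1]>-.25)
y=np.sort(P[k][:,1]);d=np.diff(y);
if len(y): i=d.argmax();print("keeper",y[[0,-1]],"notch",y[i],y[i+1],"mid",(y[i]+y[i+1])/2)
o=(cv2.inRange(hsv,(5,80,40),(34,255,255))>0)&(z>.03)&(z<.066)&(abs(P[...,0]-.538)<.012)&(P[...,1]>-.17)
print("insert face y",np.percentile(P[o][:,1],[2,10,50]).round(4))
b=(cv2.inRange(hsv,(100,120,40),(130,255,255))>0)&(z>.055)&(z<.07)
print("pad y",np.median(P[b][:,1]).round(4))
s=readout.observe();print(s["clock"],np.round(s["position"],4),np.round(s["force"],2))
E
python3 g.py w4
```

```text
bolt tail y [-0.3342 -0.3324 -0.3311 -0.3271] 3405
stem y at x.525 -0.2154 -0.2631 -0.15 0.0674
keeper [-0.24138612 -0.2034777 ] notch -0.22713744476788061 -0.21551912974802195 mid -0.22132828725795128
insert face y [-0.1543 -0.1539 -0.1534]
pad y -0.1201
5.625 [ 0.506  -0.2588  0.071 ] [-3.02  1.04  0.83]
```

```bash
python3 -m creep '[[0,-0.125,0,0,0],[0,-0.125,0,0,0],[0,-0.125,0,0,0],[0,-0.125,0,0,0],[0,-0.125,0,0,0],[0,-0.125,0,0,0],[0,-0.06,0,0,0],[0,0,0,0,0],[0,0,0,0,0]]'
python3 w.py w5|grep -E "^red"; sed -i 's/z>.06)&(z<.085)&(P\[...,1\]<-.15)/z>.0625)\&(z<.085)\&(hsv[...,1]<60)\&(P[...,1]<-.17)/' g.py; python3 g.py w5; python3 g.py w4|sed -n 2p
```

```text
clock: 6.75
position: [0.506, -0.2282, 0.0713]
ee_rot: [3.139, 0.012, 0.002]
force: [-1.8, -7.0, -1.0]
width: 0.194
gripper_force: 30.0
red [300 258  41  29 897] [ 0.5106 -0.2294  0.0953] [ 0.5063 -0.2373  0.0894] [ 0.5145 -0.2211  0.0992]
bolt tail y [-0.3037 -0.3025 -0.3014 -0.2986] 2561
stem y at x.525 -0.229 -0.2325 -0.2254 0.0688
keeper [-0.24103688 -0.20360982] notch -0.23369071460265625 -0.21500215005373427 mid -0.22434643232819526
insert face y [-0.1598 -0.159  -0.152 ]
pad y -0.1196
6.8 [ 0.506  -0.2282  0.0713] [-1.14 -7.23 -0.86]
stem y at x.525 -0.2594 -0.2631 -0.2555 0.0687
```

```bash
python3 -m creep '[[0,-0.07,0,0,0],[0,-0.07,0,0,0],[0,-0.06,0,0,0],[0,-0.01,0,0,0],[0,0,0,0,0],[0,0,0,0,0]]'
python3 w.py w6|grep -E "^red"; python3 g.py w6
```

```text
clock: 7.55
position: [0.5062, -0.2222, 0.0715]
ee_rot: [3.137, 0.009, 0.003]
force: [-0.8, -13.8, -1.6]
width: 0.196
gripper_force: 30.0
red [300 258  41  29 898] [ 0.5108 -0.2234  0.0956] [ 0.5064 -0.2313  0.0899] [ 0.5147 -0.2151  0.0993]
bolt tail y [-0.2985 -0.2971 -0.296  -0.2935] 2430
stem y at x.525 -0.2235 -0.2271 -0.22 0.0688
keeper [-0.24103119 -0.2037499 ] notch -0.22829050027245185 -0.21529495036479185 mid -0.22179272531862185
insert face y [-0.1543 -0.1534 -0.1464]
pad y -0.114
7.6 [ 0.5062 -0.2222  0.0715] [ -0.85 -13.88  -2.14]
```

```bash
python3 -m creep '[[0,-0.04,0,0,0],[0,-0.03,0,0,0],[0,0,0,0,0],[0,0,0,0,0]]'
python3 w.py w7|grep -E "^red"; python3 g.py w7
```

```text
clock: 8.1
position: [0.5063, -0.22, 0.0716]
ee_rot: [3.136, 0.008, 0.004]
force: [0.1, -15.5, -2.7]
width: 0.201
gripper_force: 30.0
red [300 258  42  29 906] [ 0.5108 -0.2212  0.0955] [ 0.5062 -0.2291  0.0896] [ 0.5147 -0.2129  0.0993]
bolt tail y [-0.2964 -0.2949 -0.294  -0.2912] 2368
stem y at x.525 -0.2213 -0.2249 -0.2178 0.0691
keeper [-0.24091558 -0.2035969 ] notch -0.22720150898171237 -0.21518825576012007 mid -0.22119488237091622
insert face y [-0.1521 -0.1513 -0.1443]
pad y -0.1119
8.15 [ 0.5063 -0.22    0.0716] [ -0.13 -15.9   -1.41]
```

The stem is centred on the notch at y -0.2213. I'll lower gently to just below the plate top.

```bash
python3 -m creep '[[-0.094,0,0.08,0,0],[-0.094,0,0.08,0,0],[-0.04,0,0.047,0,0],[-0.04,0,0.047,0,0],[-0.04,0,0.047,0,0],[-0.038,0,0.047,0,0],[0,0,0,0,0],[0,0,0,0,0]]'
python3 w.py w8|grep -E "^red"; python3 g.py w8
```

```text
clock: 9.15
position: [0.4939, -0.2202, 0.0584]
ee_rot: [3.136, 0.008, 0.008]
force: [0.5, -16.9, 1.8]
width: 0.197
gripper_force: 30.0
red [300 259  41  28 917] [ 0.4986 -0.2213  0.0827] [ 0.494  -0.2292  0.077 ] [ 0.5024 -0.2131  0.0865]
bolt tail y [-0.2963 -0.2949 -0.294  -0.2912] 2876
stem y at x.525 -0.2209 -0.2209 -0.2209 0.0627
keeper [-0.2411776  -0.20361087] notch -0.22721228140332927 -0.21760294420718473 mid -0.222407612805257
insert face y [-0.1522 -0.1514 -0.1443]
pad y -0.1119
9.2 [ 0.4939 -0.2201  0.0584] [  0.55 -15.56   2.16]
```

The stem has entered the notch with no resistance. I'll carry on down.

```bash
python3 -m creep '[[-0.06,0,0.105,0,0],[-0.063,0,0.105,0,0],[-0.042,0,0.115,0,0],[-0.04,0,0.115,0,0],[0,0,0.03,0,0],[0,0,0,0,0],[0,0,0,0,0]]'
python3 w.py w9|grep -E "^red"; python3 g.py w9
```

```text
clock: 10.07
position: [0.4856, -0.2201, 0.0401]
ee_rot: [3.136, 0.008, 0.008]
force: [-2.2, -14.3, 11.0]
width: 0.195
gripper_force: 30.0
red [300 261  41  26 877] [ 0.4907 -0.2213  0.0656] [ 0.4864 -0.2291  0.0603] [ 0.4943 -0.2131  0.0691]
bolt tail y [-0.2964 -0.2949 -0.2938 -0.2913] 3666
keeper [-0.24145616 -0.20347791] notch -0.22743714535859788 -0.21534843017195923 mid -0.22139278776527854
insert face y [-0.1521 -0.1513 -0.1442]
pad y -0.1116
10.125 [ 0.4856 -0.2201  0.0401] [ -2.07 -13.81   9.72]
```

```bash
python3 -m creep '[[0,0,0.02,0,0],[0,0,0.02,0,0],[0,0,0,0,0]]'; python3 -m creep '[[0,0.05,0,0,0],[0,0.05,0,0,0],[0,0.04,0,0,0],[0,0,0,0,0],[0,0,0,0,0]]'
python3 w.py w10|grep -E "^red"; python3 g.py w10
```

```text
clock: 10.5
position: [0.4855, -0.2202, 0.0387]
ee_rot: [3.136, 0.008, 0.008]
force: [-4.5, -13.6, 14.4]
width: 0.196
gripper_force: 30.0
clock: 11.12
position: [0.4855, -0.222, 0.0386]
ee_rot: [3.14, 0.013, 0.006]
force: [-3.5, -3.2, 17.6]
width: 0.197
gripper_force: 30.0
red [300 262  41  25 841] [ 0.4908 -0.2228  0.0651] [ 0.487  -0.2311  0.0603] [ 0.4943 -0.2148  0.0686]
bolt tail y [-0.2972 -0.2961 -0.2952 -0.2925] 3828
keeper [-0.24130433 -0.20346071] notch -0.2272965116130947 -0.21525233539631786 mid -0.22127442350470627
insert face y [-0.1535 -0.1527 -0.1455]
pad y -0.1129
11.175 [ 0.4855 -0.222   0.0386] [-4.14 -2.42 17.33]
```

```bash
python3 -m creep '[[0,0,0,0,0.5],[0,0,0,0,0.5],[0,0,0,0,0.5],[0,0,-0.2,0,0.5],[0,0,-0.5,0,0.5],[0,0,-0.8,0,0.5],[0,0,-1,0,0.6],[-0.5,0,-0.8,0,0.6],[-0.5,0,0,0,0.6],[0,0,0,0,0.6],[0,0,0,0,0.6]]'
python3 w.py w11|grep -vE "brass"; python3 g.py w11
```

```text
clock: 12.55
position: [0.4443, -0.2212, 0.1688]
ee_rot: [-3.142, -0.014, -0.001]
force: [0.2, 0.1, -0.2]
width: 0.599
gripper_force: 0.0
12.55 [ 0.4443 -0.2212  0.1688] 0.52 [ 0.001  0.    -1.   ]
red [312 134  23  23 417] [ 0.4862 -0.224   0.0677] [ 0.4782 -0.2315  0.064 ] [ 0.4931 -0.2165  0.0703]
red [ 16 221  45  33 515] [0.3869 0.0519 0.0149] [0.3728 0.035  0.0115] [0.3998 0.0675 0.0165]
orange [219  60  13  23 229] [ 0.538  -0.1507  0.0532] [ 0.531  -0.1543  0.0494] [ 0.5458 -0.1471  0.055 ]
orange [296 101  22  27 423] [ 0.5095 -0.2126  0.046 ] [ 0.4951 -0.219   0.015 ] [ 0.5167 -0.2045  0.0627]
orange [328 101  20  26 345] [ 0.5104 -0.2348  0.0607] [ 0.4954 -0.2408  0.0154] [ 0.5168 -0.2281  0.0629]
blue [163  40  14  59 379] [ 0.5392 -0.1142  0.0643] [ 0.5194 -0.1167  0.0629] [ 0.5568 -0.112   0.0657]
bolt tail y [-0.298  -0.2967 -0.2959 -0.2931] 1346
keeper [-0.24079744 -0.20369052] notch -0.22734990167128383 -0.21487909787396858 mid -0.2211144997726262
insert face y [-0.1542 -0.1532 -0.1465]
pad y -0.1142
12.6 [ 0.4444 -0.2212  0.1687] [-0.16 -1.1  -0.49]
```

View pics/w11.png

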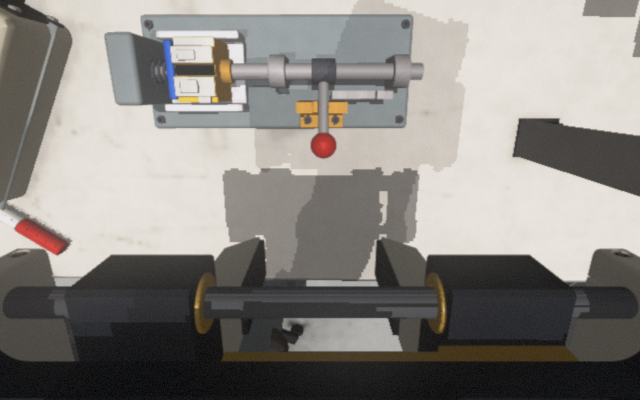

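The stem sits in the keeper's notch at (323,110). The knob is at (323,146) at the same height as when it was first seated, and the insert is held against the pad. The gripper is clear.

```bash
python3 -c "
from cell import sign_off;print(sign_off())"
```

```text
the job is handed in; nothing more can be done
None
```

The insert is clamped: the bolt holds it against the sprung pad, the handle sits fully down in the brass keeper's notch, the gripper is clear, and the job was handed in at about 12.6 s.

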